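# Trial-press the yellow treadle

## Task

Three hinged spring treadles stand on the bench. Try the return spring of the one with the yellow plate: push its plate down until it lies level, keep it down for two seconds, then let it go so that it springs fully back up. Do not press the blue or the red one.

Things in the scene. Friction and masses are not known exactly. Their poses are not given: they have to be found in the camera images.
- yellow_pad (a point): Top centre of the black rubber pad (30 x 36 mm) near the free end of the yellow plate. x: along the plate, hinge to free end; y: along the hinge; z: out of its top. Hinge axis 78 mm back (-x), 6 mm below (-z). Plate up: 78 mm above the bench, x 30 deg upward. Plate level: 40 mm above the bench, 13 mm farther out from the hinge. x heads away from the robot, within 0.8 rad.
- yellow_plate (a joint): Hinge of the yellow plate (98 x 46 x 7 mm, on a dark steel base 132 x 72 mm fixed to the bench; hinge 34 mm up), rad: 0 sprung up at 30 degrees, grows as pressed, 0.524 (its stop) level. The spring asks about 5 N at the pad at first, 11 N at level; let go, the plate returns by itself in under 1 s.
- blue_pad (a point): The same point, with the same axes, on the blue treadle, which is built and sprung exactly like the yellow one but has a blue plate; its z axis leans 30 degrees from vertical while its plate is up. To be left alone.
- red_pad (a point): The same point, with the same axes, on the red treadle, which is built and sprung exactly like the yellow one but has a red plate; its z axis leans 30 degrees from vertical while its plate is up. To be left alone.

How it is judged (in metres and radians):
On the way:
1. the yellow plate is held level (within 10 degrees) for 1.5 s (value of joint yellow_plate above 0.349 rad), for 1.5 s.
At the end, for the whole second after the job is handed in: After having been held within 10 degrees of level for at least 1.5 s, the yellow plate is back up at rest, within 5 degrees of its raised stop; the blue and red plates are up too, within 5 degrees (value of joint yellow_plate below 0.087 rad and angle between each of blue_pad, red_pad's own z axis and vertical above 0.436 rad and velocity of joint yellow_plate between -0.1 and 0.1 rad/s); the robot touches nothing.
It fails at once if the blue plate is pressed down by more than 10 degrees (angle between blue_pad's own z axis and vertical below 0.349 rad).
It fails at once if the red plate is pressed down by more than 10 degrees (angle between red_pad's own z axis and vertical below 0.349 rad).
It also fails if it takes over 30 s, if anything falls off the work surface, if the arm or the gripper's body presses on something with over 40 N, if the wrist force passes 120 N, or if a joint passes its speed limit or range.

## Robot

A 6-joint arm with a two-finger parallel gripper is mounted at the origin on a cart in front of the work surface, level with it; the furniture and walls round the work are solid. World frame = base frame: x ahead of the robot, y to its left, z up, the work surface at z = 0. Lengths are in mm, angles in rad, forces in N, time in s.
With the tool pointing down it reaches from about 300 to 825 mm from the base axis. Payload 5.4 kg.
Tool frame: the origin (TCP) lies midway between the tips of the shut fingers; the grasp point (between the pads) lies 19 mm behind it (r.pinch_z is the distance from the TCP to the grasp point, in mm); z points along the fingers, y is the line along which they close (so a half turn about z gives the same grasp; the last joint's range is limited). The gripper opens to 92 mm and grips with 3 to 60 N. Pads are 20 mm wide; open, the fingers measure 128 mm over their backs; the gripper's body (75 mm by 189 mm) begins 69 mm behind the grasp point.
Start: joints at [-1.334, 0.158, 1.597, -0, 1.386, -0.21], TCP at [248.422, -518.548, 214.601] pointing down, gripper open.
Joint ranges: [-2.91, 2.91], [-0.94, 2.29], [0.18, 2.7], [-1.29, 4.43], [0.17, 2.64], [-3, 3]. Speed limits (rad/s): [2.57, 2.57, 3.14, 3.14, 3.14, 3.14].

## Interface

Orientations are given as a unit quaternion [x, y, z, w].
In Python, from cell import monitor, eyes, r, search_frame gives the robot as it stands.
- The arm moves only by the tool drive_tool, never from a script. Its argument "motion" is a list of rows, each a list of 5 numbers: the opening, from 0 (shut) to 1 (fully open), then the shift along the world's x, y, z each as a share of 0.025 m, from -1 to 1, then the turn about the world's z as a share of 6 degrees, from -1 to 1. In form: [[fingers, x, y, z, spin], ...]. A call has 1 to 12 rows; each row shifts and turns the commanded pose from where the row before left it; what a row does not reach is not made up. A row lasts 1/12 s, in which the tool goes at most 41.7 mm and 7.16 degrees, less where a joint would pass 70% of its speed; a pose out of reach is approached as far as the arm can. A call with a number of a shift or a turn outside -1 to 1 is refused whole. A call with a gripper value outside its range is refused whole. The fingers move at their own pace and stop on an object; "force" is the grip in N (left out, the last holds). Time passes only in rows, so rows that do not move let the fingers close. It gives the time, the measured TCP pose, the force, the opening and the grip force at its end, in the units of the state.
- monitor.sense(): the state, without advancing time (a new reading comes with each control period).
- eyes.read_camera(name): name is "side" or "top"; returns the picture (420x560x3 uint8, blue, green, red); there is no depth.
- eyes.camera_model(name): a dict with "mtx" (3x3 intrinsics, pixels), "dist" ([k1, k2, p1, p2, k3] as OpenCV has them; the pictures are not rectified), "R" (3x3) and "t" (3): a world point X has camera coordinates R X + t. Camera axes: x right, y down, z forward; pixel columns grow to the right and rows downward; lengths in mm; the calibration is good to about 2 mm. A picture is of the moment at which its call begins. camera_model takes no time and is no camera call.
- r.sign_off(): hands the job in; it is judged then, once.
Trained networks look in the newest picture that a camera, given by its name, has taken for a name from the list of things; names that differ only in an ending like _2 or _b are one class to them, and where a whole thing is asked for, a point or a joint stands for the part that bears it (a point fixed in the world has none). Each returns a list of dicts, best first, with "score" (0 to 1); they miss things now and then, are a little off and sometimes report something else, mostly with a low value. They report only what shows in the picture. A call takes as long as a camera call.
- search_frame(name, camera): "point" ([row, column] in pixels, amid what is visible of it).
The state is a dict: "t": time; "joints": joint angles; "dq": joint speeds; "effort": joint torques, N m; "tool_pos": TCP position; "eef_rot": TCP orientation; "force": force on the tool from outside, world axes, zero at the start; "moment": the same for the moment, N m; "width": finger opening in mm; "grip_force": force on a finger pad.
Only numpy, scipy, OpenCV 4.12 (cv2) and the standard library are available. Lean on these libraries where they do the work, as an engineer would, in place of code of your own. Each camera call takes 0.05 s, during which the arm holds its last target. There are 200 camera calls.

## Working session

There is one attempt and no reset: what is moved stays moved. The work goes in short steps, Python scripts to look and compute and a tool call to move; the robot and the scene stay as the last step left them, time stands still between calls to the robot, and variables do not carry over. Pictures are saved under pics/ and viewed, at most 10 in all, crops included, and the job is handed in when it is done.

Besides the shell and the picture viewer there is one more tool, called after ">>>" as a command line: name --pt "numbers of a row" for each row, then --argument value for the rest. drive_tool: Moves the arm, as the interface text tells. Shift numbers are shares of 0.025 m and turn numbers shares of 6 degrees, none past 1 either way. Its arguments: {"type":"object","properties":{"motion":{"type":"array"},"force":{"type":"number"}},"required":["motion"]}

```bash
mkdir -p pics; python3 - <<'E'
from cell import monitor, eyes, r, search_frame
import cv2,numpy as np
for c in("side","top"):
    im=eyes.read_camera(c); cv2.imwrite(f"pics/{c}0.png",im)
    m=eyes.camera_model(c); print(c,{k:np.round(v,3).tolist() for k,v in m.items()})
    for n in("yellow_pad","blue_pad","red_pad"):
        print(n,search_frame(n,c)[:2])
s=monitor.sense();print(s)
E
```

```text
side {'mtx': [[475.129, 0.0, 282.885], [0.0, 475.129, 204.346], [0.0, 0.0, 1.0]], 'dist': [0.044, 0.0, 0.0, 0.0, 0.0], 'R': [[-0.934, -0.358, 0.025], [-0.148, 0.322, -0.935], [0.326, -0.876, -0.354]], 't': [490.915, 150.25, 889.291]}
yellow_pad [{'point': [237.2, 287.3], 'score': 0.76}]
blue_pad [{'point': [194.7, 339.8], 'score': 0.82}]
red_pad [{'point': [235.3, 209.9], 'score': 0.84}]
top {'mtx': [[533.858, 0.0, 291.258], [0.0, 533.858, 221.35], [0.0, 0.0, 1.0]], 'dist': [0.003, 0.0, 0.0, 0.0, 0.0], 'R': [[-0.017, -1.0, 0.001], [-0.984, 0.017, -0.176], [0.176, -0.004, -0.984]], 't': [39.376, 549.258, 1157.893]}
yellow_pad [{'point': [253.9, 252.5], 'score': 0.76}, {'point': [267.3, 378.5], 'score': 0.17}]
blue_pad [{'point': [253.3, 251.9], 'score': 0.61}, {'point': [265.8, 379.4], 'score': 0.56}]
red_pad [{'point': [196.3, 229.1], 'score': 0.77}]
{'t': 0.4, 'joints': array([-1.33409271e+00,  1.58446620e-01,  1.59718315e+00,  2.06107933e-05,
        1.38619727e+00, -2.10123172e-01]), 'dq': array([ 7.43268164e-04, -6.75487786e-04, -1.31192820e-03, -1.29049435e-03,
       -1.83739503e-05,  1.54453991e-03]), 'effort': array([-3.03816350e-04, -3.85080886e+01, -3.21887863e+01,  7.00505264e-02,
        3.29003949e-02, -5.41549900e-05]), 'tool_pos': array([ 248.41162753, -518.45946804,  214.48308943]), 'eef_rot': array([ 9.75147274e-01,  2.21557622e-01,  8.57173154e-06, -1.17316072e-04]), 'force': array([ 0.4049212 ,  1.09367107, -1.07462522]), 'moment': array([-0.06401354, -0.01711664, -0.0112457 ]), 'grip_force': 0.0, 'width': 91.78532503933118}
```

View pics/side0.png

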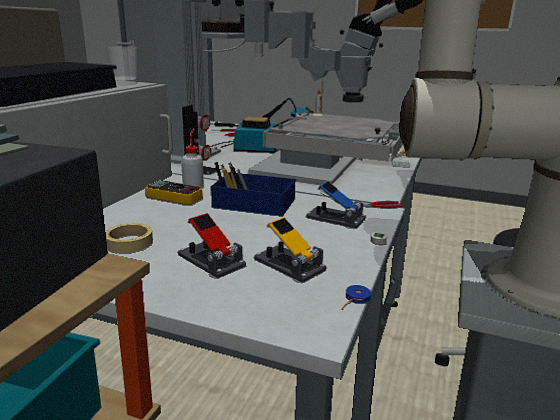

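View pics/top0.png

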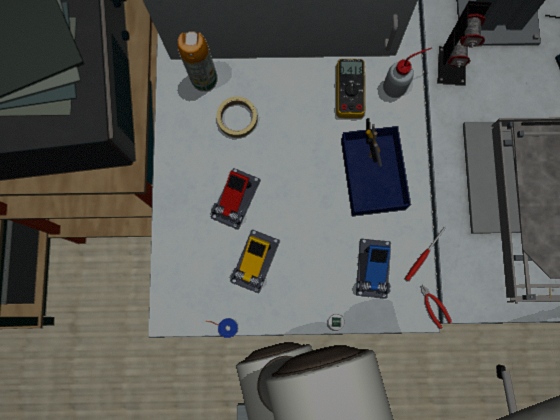

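```bash
cat > h.py <<'E'
import cv2,numpy as np
from cell import eyes
def proj(c,X):
    m=eyes.camera_model(c)
    return cv2.projectPoints(np.array(X,float).reshape(-1,1,3),cv2.Rodrigues(np.array(m["R"]))[0],np.array(m["t"],float),np.array(m["mtx"]),np.array(m["dist"]))[0][:,0]
def onplane(c,uv,z):
    m=eyes.camera_model(c);R=np.array(m["R"]);t=np.array(m["t"])
    p=cv2.undistortPoints(np.array(uv,float).reshape(1,1,2),np.array(m["mtx"]),np.array(m["dist"]))[0,0]
    d=R.T@[p[0],p[1],1];o=-R.T@t
    return o+d*(z-o[2])/d[2]
def treadle(pad,yaw):  # base corners (z 0), pad corners when up
    c,s=np.cos(yaw),np.sin(yaw);a=np.pi/6
    x=np.array([c*np.cos(a),s*np.cos(a),np.sin(a)]);y=np.array([-s,c,0]);z=np.cross(x,y)
    return np.array([pad+x*i*15+y*j*18 for i,j in((-1,-1),(-1,1),(1,1),(1,-1))]),np.array([pad-78*x-6*z+20*x*0+23*j*y+e*x+6*z for e,j in((0,-1),(0,1),(98,1),(98,-1))])
E
python3 - <<'E'
from h import *
for c,box in(("top",(220,300,220,290)),("side",(205,290,245,335))):
    im=cv2.imread(f"pics/{c}0.png");a,b,d,e=box
    hsv=cv2.cvtColor(im,cv2.COLOR_BGR2HSV)
    m=cv2.inRange(hsv,(18,120,80),(35,255,255));m2=np.zeros_like(m);m2[a:b,d:e]=m[a:b,d:e]
    pts=cv2.findNonZero(m2);h=cv2.convexHull(pts);f=np.zeros_like(m);cv2.fillConvexPoly(f,h,255)
    dark=(f>0)&(im.max(2)<70)
    n,l,st,ce=cv2.connectedComponentsWithStats(dark.astype(np.uint8))
    for i in range(1,n):
        if st[i,4]>15: print(c,st[i],ce[i],onplane(c,ce[i],78).round(1))
    print(c,"hull rect",cv2.minAreaRect(h),pts.reshape(-1,2).mean(0))
    cv2.imwrite(f"pics/{c}crop.png",cv2.resize(im[a:b,d:e],None,fx=6,fy=6,interpolation=cv2.INTER_CUBIC))
print(proj("top",[248,-518,214]),proj("side",[248,-518,214]))
a,b=onplane("top",(244,272),34),onplane("top",(262,233),78);print(a,b,np.arctan2(*(b-a)[[1,0]]))
E
python3 -c "
import cv2,numpy as np
a=cv2.imread('pics/topcrop.png');b=cv2.imread('pics/sidecrop.png');print(a.shape,b.shape)
h=max(a.shape[0],b.shape[0]);c=np.zeros((h,a.shape[1]+b.shape[1],3),np.uint8);c[:a.shape[0],:a.shape[1]]=a;c[:b.shape[0],a.shape[1]:]=b;cv2.imwrite('pics/both.png',cv2.resize(c,(800,int(h*800/c.shape[1]))))"
```

```text
top [248 240  18  17 193] [256.11917098 248.24870466] [486.2 107.8  78. ]
top hull rect ((252.6981964111328, 259.2752380371094), (20.8634033203125, 44.20433807373047), 19.025604248046875) [252.56117455 260.34584013]
side [273 218  20  16 195] [282.44615385 225.61025641] [486.1 111.5  78. ]
side hull rect ((291.20989990234375, 238.3735809326172), (54.23587417602539, 18.57496452331543), 47.045406341552734) [293.01510067 241.15268456]
[[589.04051105 360.62505836]] [[442.40830352 114.42773131]]
[438.56196232 138.19268432  34.        ] [519.73232522  94.74300566  78.        ] -0.49147939798203416
(480, 420, 3) (510, 540, 3)
```

View pics/both.png

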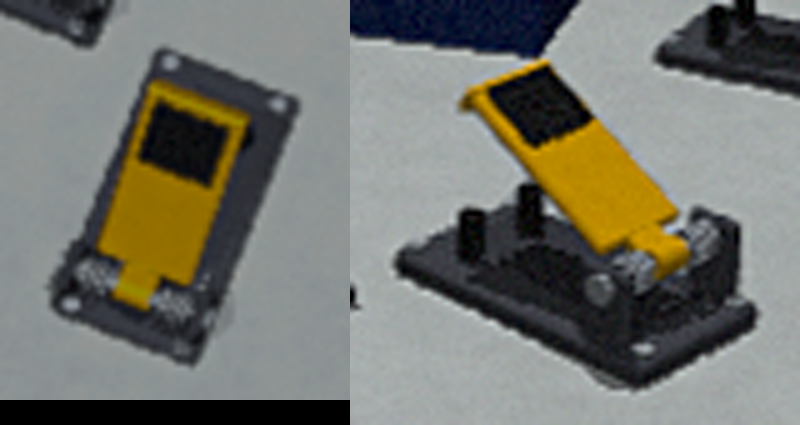

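The side crop and the top crop agree: the yellow pad is at about (486, 109, 78) and the plate's yaw is about -0.4. I'm travelling high with shut fingers.

>>> drive_tool --pt "0 0 1 0 0" --pt "0 0 1 0 0" --pt "0 0 1 0 0" --pt "0 0 1 0 0" --pt "0 0 1 0 0" --pt "0 0 1 0 0" --pt "0 0 1 0 0" --pt "0 0 1 0 0" --pt "0 0.5 1 0 -0.5" --pt "0 0.5 1 0 -0.5" --pt "0 0.5 1 0 -0.5" --pt "0 0.5 1 0 -0.5" --force 20

```text
t: 1.4
tool_pos: [298.7, -217.4, 214.8]
eef_rot: [0.993, 0.117, 0.0, 0.0]
force: [0.6, -0.3, -0.6]
width: 14.0
grip_force: 0.0
```

>>> drive_tool --pt "0 0.6 1 0 -0.5" --pt "0 0.6 1 0 -0.5" --pt "0 0.6 1 0 -0.5" --pt "0 0.6 1 0 -0.5" --pt "0 0.6 1 0 -0.5" --pt "0 0.6 1 0 -0.5" --pt "0 0.6 1 0 -0.5" --pt "0 0.6 1 0 -0.5" --pt "0 0.6 1 0 -0.5" --pt "0 0.6 1 0 -0.5" --pt "0 0.6 1 0 -0.5" --pt "0 0.6 1 0 -0.5"

```text
t: 2.4
tool_pos: [479.0, 83.0, 214.7]
eef_rot: [0.981, -0.195, 0.0, 0.0]
force: [-0.1, 0.2, -0.4]
width: 0.7
grip_force: 0.0
```

>>> drive_tool --pt "0 0.36 1 -0.8 0" --pt "0 0 0 -1 0" --pt "0 0 0 -1 0" --pt "0 0 0 -1 0" --pt "0 0 0 -0.6 0" --pt "0 0 0 0 0"

```text
t: 2.9
tool_pos: [484.4, 106.6, 100.9]
eef_rot: [0.981, -0.194, -0.004, 0.001]
force: [-0.2, 0.4, -0.4]
width: 0.3
grip_force: 0.0
```

```bash
python3 - <<'E'
from h import *
from cell import monitor
ims=[]
for c,b in(("top",(200,300,200,320)),("side",(170,290,230,350))):
    im=eyes.read_camera(c);a,e,d,f=b;ims.append(cv2.resize(im[a:e,d:f],(400,400*(e-a)//(f-d))))
h=max(i.shape[0] for i in ims)
cv2.imwrite("pics/near.png",np.hstack([cv2.copyMakeBorder(i,0,h-i.shape[0],0,0,0) for i in ims]))
s=monitor.sense();print(s["t"],s["tool_pos"],s["force"])
E
```

```text
3.0 [487.35916571 106.43778308 104.76577703] [-0.58699806 -0.41881304  1.01136796]
```

View pics/near.png

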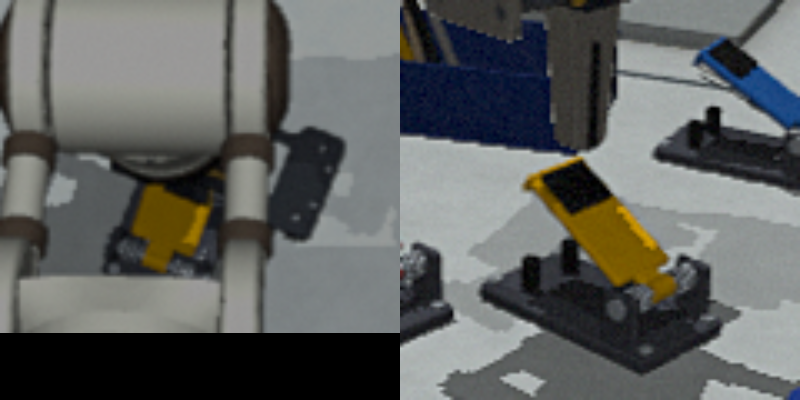

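The side view shows the finger tips directly above the yellow pad (tip at about pixel 580,150, pad at 575,185). I'm pressing along the arc.

>>> drive_tool --pt "0 0 0 -0.7 0" --pt "0 0 0 -0.3 0" --pt "0 0.05 -0.02 -0.25 0" --pt "0 0.06 -0.03 -0.25 0" --pt "0 0.06 -0.03 -0.25 0" --pt "0 0.06 -0.03 -0.25 0" --pt "0 0.06 -0.02 -0.25 0" --pt "0 0.05 -0.02 -0.25 0" --pt "0 0.03 -0.01 0 0" --pt "0 0 0 0 0"

```text
t: 3.83
tool_pos: [502.5, 101.3, 46.6]
eef_rot: [0.981, -0.194, 0.006, -0.0]
force: [3.2, -2.8, 8.8]
width: 0.5
grip_force: 4.7
```

>>> drive_tool --pt "0 0 0 -0.2 0" --pt "0 0 0 -0.04 0" --pt "0 0 0 0 0" --pt "0 0 0 0 0"

```text
t: 4.17
tool_pos: [503.1, 101.0, 41.2]
eef_rot: [0.981, -0.194, 0.007, -0.0]
force: [4.1, -3.8, 11.5]
width: 0.5
grip_force: 5.6
```

```bash
python3 - <<'E'
from h import *
from cell import monitor
im=eyes.read_camera("side");cv2.imwrite("pics/down.png",cv2.resize(im[170:290,180:350],(680,480)))
s=monitor.sense();print(s["t"],s["tool_pos"],s["force"])
E
```

```text
4.2167 [503.08440835 101.02816245  41.24178512] [ 4.11790737 -3.57697703 10.81956924]
```

View pics/down.png

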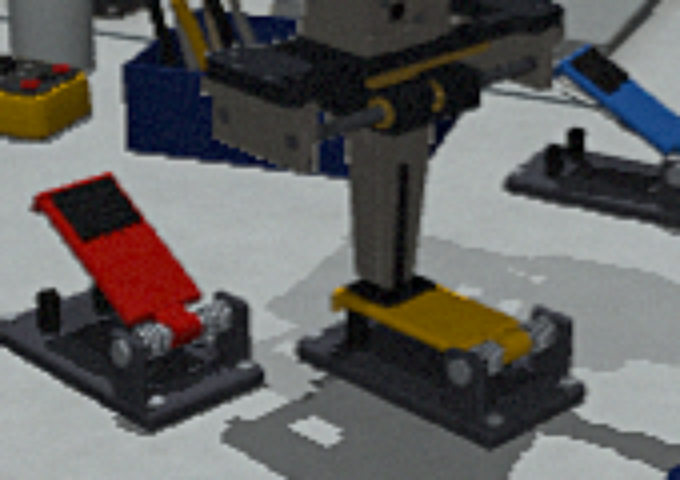

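The picture shows the yellow plate almost level under the fingers (tip at about 385,290), with red and blue still up. I'll press 1 mm more and hold for over 2 s.

>>> drive_tool --pt "0 0 0 -0.05 0" --pt "0 0 0 0 0" --pt "0 0 0 0 0" --pt "0 0 0 0 0" --pt "0 0 0 0 0" --pt "0 0 0 0 0" --pt "0 0 0 0 0" --pt "0 0 0 0 0" --pt "0 0 0 0 0" --pt "0 0 0 0 0" --pt "0 0 0 0 0" --pt "0 0 0 0 0"

```text
t: 5.22
tool_pos: [503.2, 101.0, 40.4]
eef_rot: [0.981, -0.194, 0.007, -0.0]
force: [3.0, -4.9, 15.1]
width: 0.8
grip_force: 7.2
```

>>> drive_tool --pt "0 0 0 0 0" --pt "0 0 0 0 0" --pt "0 0 0 0 0" --pt "0 0 0 0 0" --pt "0 0 0 0 0" --pt "0 0 0 0 0" --pt "0 0 0 0 0" --pt "0 0 0 0 0" --pt "0 0 0 0 0" --pt "0 0 0 0 0" --pt "0 0 0 0 0" --pt "0 0 0 0 0"

```text
t: 6.22
tool_pos: [503.2, 101.0, 40.5]
eef_rot: [0.981, -0.194, 0.007, -0.0]
force: [3.4, -4.2, 14.0]
width: 0.6
grip_force: 7.2
```

>>> drive_tool --pt "0 0 0 0 0" --pt "0 0 0 0 0" --pt "0 0 0 0 0" --pt "0 0 0 0 0"

```text
t: 6.55
tool_pos: [503.2, 101.0, 40.4]
eef_rot: [0.981, -0.194, 0.007, -0.0]
force: [1.7, -4.3, 14.6]
width: 0.4
grip_force: 7.2
```

>>> drive_tool --pt "0 -0.1 0.04 0.4 0" --pt "0 -0.1 0.04 0.6 0" --pt "0 -0.1 0.04 0.7 0" --pt "0 0 0 1 0" --pt "0 0 0 1 0" --pt "0 0 0 1 0" --pt "0 0 0 1 0" --pt "0 0 0 0.5 0" --pt "0 0 0 0 0" --pt "0 0 0 0 0" --pt "0 0 0 0 0" --pt "0 0 0 0 0"

```text
t: 7.55
tool_pos: [488.2, 105.4, 188.5]
eef_rot: [0.981, -0.194, -0.001, 0.0]
force: [1.2, 0.3, -0.6]
width: 0.3
grip_force: 0.0
```

```bash
python3 - <<'E'
from h import *
from cell import monitor
im=eyes.read_camera("side");cv2.imwrite("pics/up.png",cv2.resize(im[150:290,180:380],(680,476)))
s=monitor.sense();print(s["t"],s["tool_pos"],s["force"],abs(s["dq"]).max())
E
```

```text
7.6 [488.25780814 105.44436685 188.43471347] [-0.81820084 -0.37803868 -1.48316587] 0.0034050627346636137
```

View pics/up.png

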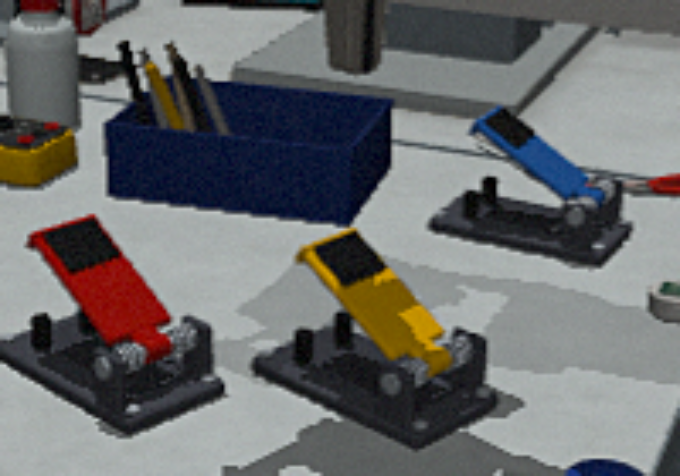

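All three plates are up (yellow pad at about 350,255) and the fingers are well clear (tip at 355,65).

```bash
python3 -c "
from cell import r
print(r.sign_off())"
```

```text
the job is handed in; nothing more can be done
None
```

I pressed the yellow treadle level, held it for over 2 s and let it spring back fully up, without touching the blue or red ones; the job is handed in (no verdict was returned).

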